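Re-zero the sample mill's burrs and set them seven clicks open

ROBOT

A 6-joint arm with a two-finger parallel gripper is mounted at the origin on a cart in front of the work surface, level with it; the furniture and walls round the work are solid. World frame = base frame: x ahead of the robot, y to its left, z up, the work surface at z = 0. Lengths are in m, angles in rad, forces in N, time in s.
With the tool pointing down it reaches from about 0.325 to 0.875 m from the base axis. Payload 4.4 kg.
Tool frame: the origin (TCP) lies at the very end of the fingers, on their centre line; the grasp point (between the pads) lies 19 mm behind it; z points along the fingers, y is the line along which they close (so a half turn about z gives the same grasp; the last joint's range is limited). The gripper opens to 85 mm and grips with 20 to 120 N. Pads are 22 mm wide; open, the fingers measure 114 mm over their backs; the gripper's body (76 mm by 85 mm) begins 54 mm behind the grasp point. The pads swing forward as they close: fully open they stand 13 mm farther back than shut.
Start: joints at [1.177, 0.207, 1.542, -0, 1.393, -0.15], TCP at [0.139, 0.558, 0.231] pointing down, gripper open.
Joint ranges: [-2.73, 2.73], [-0.86, 2.22], [0.23, 2.46], [-1.11, 4.25], [0.08, 2.63], [-2.82, 2.82]. Speed limits (rad/s): [2.79, 2.79, 3.14, 3.14, 3.14, 3.14].

INTERFACE

Orientations are given as a unit quaternion [x, y, z, w].
In Python, from plant import manip gives the robot as it stands.
- The arm moves only by the shell command python3 nudge.py 'ROWS' [OPENING] [FORCE]. ROWS is rows parted by semicolons, their numbers by spaces, 1 to 20 of them, each of 6 numbers: dx, dy, dz in m, then a rotation vector rx, ry, rz in rad; each row shifts and turns the commanded pose from where the row before left it, along the tool's axes as they then stand; what a row does not reach is not made up. A row lasts 1/10 s, in which the tool goes at most 0.05 m and 0.15 rad, less where a joint would pass 70% of its speed; a pose out of reach is approached as far as the arm can. OPENING is the opening from 0.0 (shut) to 1.0 (fully open), set as the command begins (- or left out keeps the last). The fingers move at their own pace and stop on an object; FORCE is the grip in N (left out, the last holds). Time passes only in rows, so rows that do not move let the fingers close. It prints the time, the measured TCP pose, the force, the opening and the grip force at its end.
- manip.observe(): the state, without advancing time (a new reading comes with each control period).
- manip.grab_frame(name): name is "scene" or "side" or "wrist"; returns the picture (384x512x3 uint8, red, green, blue); there is no depth.
- manip.camera_model(name): a dict with "fx", "fy", "cx", "cy" (pixels), "xyz" and "attitude" of the camera in the world; the wrist camera has in their place "mount" (4x4, takes a point from camera to tool coordinates, whose origin is the TCP and whose axes are the flange's). Camera axes: x right, y down, z forward; pixel columns grow to the right and rows downward; lengths in m; the calibration is good to about 2 mm. A picture is of the moment at which its call begins: read the wrist's pose just before it. camera_model takes no time and is no camera call.
- manip.hand_in(): hands the job in; it is judged then, once.
The state is a dict: "clock": time; "joint_pos": joint angles; "joint_vel": joint speeds; "joint_torque": joint torques, N m; "ee_pos": TCP position; "tcp_rot": TCP orientation; "wrist_force": force on the tool from outside, world axes, zero at the start; "wrist_torque": the same for the moment, N m; "opening": opening from 0.0 (shut) to 1.0 (fully open); "grip_force": force on a finger pad.
Only numpy, scipy, OpenCV 4.12 (cv2) and the standard library are available. Lean on these libraries where they do the work, as an engineer would, in place of code of your own. Each camera call takes 0.05 s, during which the arm holds its last target. There are 200 camera calls.

TASK

Set the sample mill for the next grain sample. First turn its run timer all the way back to the zero stop so that the motor cannot start, then turn the burr collar by its handle fully clockwise until the burrs touch and it stops, and from there open it anticlockwise by exactly seven clicks and leave it resting in that click. Do not disturb the jar, carton and dish standing round the mill.

Things in the scene. Friction and masses are not known exactly. Their poses are not given: they have to be found in the camera images.
- mill: Bench sample mill fixed to the desk: white housing 160 (x) x 300 (y) x 106 mm high; its aluminium deck is 108 mm above the desk. Origin: centre of the underside; x to its back, y along its length to the collar end, z up; front (drawer, switch) at -x. On the deck stand the burr collar (y = +72 mm) and the run timer knob (y = -88 mm), both on upright axes.
- collar_axis (a point): Point on the deck on the upright axis of the burr collar, an aluminium ring 108 mm in diameter whose top is 31 mm above the deck. Inside it stands the fixed clear hopper with a flat grey lid 95 mm in diameter, its bar grip ending 195 mm above the desk. Black marks on the deck, one a click, lie round the ring; the longest, thick one is the stop.
- burr_collar (a joint): Angle of the burr collar, rad: 0 at the stop (burrs touch), growing anticlockwise from above to 3.40. Clicks lie every 15 degrees (0.2618 rad), n clicks open = n x 0.2618, the stop itself being 0. Some 3 to 6 N at the handle take it over a click, then it snaps to the middle of the next by itself and stays. At 0 the arm points 75 degrees anticlockwise from the mill's x axis.
- collar_handle (a point): Top of the black upright handle post at the end of the collar's 11 mm wide arm, 74 mm above the deck and 90 mm from the collar axis. The post is round, 17 mm in diameter, standing free from 30 mm to 74 mm above the deck; it turns with the collar.
- click_plunger (a joint): Travel in m of the horizontal spring plunger (in the small dark block beside the collar) whose round nose makes the clicks: about 0 when resting between two studs of the collar, 0.0035 at the crest of a click. It works by itself.
- timer_axis (a point): Point on the deck on the upright axis of the run timer knob.
- run_timer (a joint): Angle of the run timer knob in rad: 0 at its zero stop (off), growing clockwise from above to 4.71, so it is turned anticlockwise to reach zero. Friction 0.05 N m, no spring: it stays where it is left. At 0 its pointer end points along the mill's +y, at the longest mark.
- timer_pointer (a point): Top of the pointer end of the timer knob's bar, 36 mm from the timer axis, 36 mm above the deck. The black bar is 72 mm long (36 mm either side of the axis), 13 mm wide, 24 mm tall, its underside 11.5 mm above the deck, over a round skirt 54 mm in diameter; the white line is on the pointer half only.
- sample_jar: White plastic screw-cap jar, 71 mm in diameter, 125 mm tall, standing beyond the mill's timer end; bystander. Origin at the centre of its underside, z up.
- strip_carton: Blue and white carton, 62 x 119 x 56 mm, lying in front of the mill; bystander. Origin at the centre of its underside, z up.
- dish: Low clear round dish with spare caps, 90 mm in diameter, 14 mm high, in front of the mill; bystander. Origin at the centre of its underside, z up.

How it is judged:
By the outcome, as a careful person would: the job done as asked, in the order asked, and still so for the second after the job is handed in, with the robot touching nothing.
It also fails if it takes over 67 s, if anything falls off the work surface, if the arm or the gripper's body presses on something with over 40 N, if the wrist force passes 120 N, or if a joint passes its speed limit or range.

## Working session

There is one attempt and no reset: what is moved stays moved. The work goes in short steps, Python scripts to look and compute and a shell command to move; the robot and the scene stay as the last step left them, time stands still between calls to the robot, and variables do not carry over. Pictures are saved under pics/ and viewed, at most 10 in all, crops included, and the job is handed in when it is done.

```bash
mkdir -p pics; ls; python3 - <<'E'
from plant import manip
import cv2,numpy as np
for n in("scene","side"):
    im=manip.grab_frame(n);cv2.imwrite(f"pics/{n}0.png",im[:,:,::-1]);print(n,manip.camera_model(n))
print(manip.camera_model("wrist"));print(manip.observe())
a=cv2.imread("pics/scene0.png");b=cv2.imread("pics/side0.png")
E
```

```text
nudge.py
pics
plant.py
scene {'fx': 402.3553314806231, 'fy': 402.3553314806231, 'cx': 247.186293690494, 'cy': 192.49142790855473, 'xyz': array([ 0.03241817, -1.1662978 ,  0.61390971]), 'attitude': array([ 0.83825184, -0.18789007,  0.12151715, -0.49725723])}
side {'fx': 349.2134234573863, 'fy': 349.2134234573863, 'cx': 257.0678343802737, 'cy': 195.0096288475476, 'xyz': array([ 0.17746447, -1.04624118,  0.64167116]), 'attitude': array([ 0.86673914, -0.16211321,  0.09173456, -0.46267412])}
{'fx': 301.9910269602118, 'fy': 301.9910269602118, 'cx': 255.0984688807142, 'cy': 194.97000292751042, 'mount': array([[ 1.05205385e-03, -9.61289911e-01, -2.75536930e-01,
         7.02793218e-02],
       [ 9.99999420e-01,  9.47603470e-04,  5.12205686e-04,
         3.81096215e-04],
       [-2.31278408e-04, -2.75537309e-01,  9.61290351e-01,
        -1.43318075e-01],
       [ 0.00000000e+00,  0.00000000e+00,  0.00000000e+00,
         1.00000000e+00]])}
{'clock': 0.1, 'joint_pos': array([ 1.17651642e+00,  2.07388164e-01,  1.54285199e+00,  1.28837158e-05,
        1.39350852e+00, -1.50504843e-01]), 'joint_vel': array([ 0.00040369, -0.0017332 , -0.00543067, -0.00079358,  0.00136726,
       -0.00019368]), 'joint_torque': array([-8.54391947e-04, -3.84086609e+01, -2.92550200e+01, -3.50305081e-04,
        4.71957770e-03,  6.02785150e-06]), 'ee_pos': array([0.13852222, 0.55733841, 0.23019218]), 'tcp_rot': array([ 1.21587014e-01,  9.92580191e-01, -1.03655555e-03, -2.96129076e-04]), 'wrist_force': array([ 0.41376059,  0.00591824, -0.08848155]), 'wrist_torque': array([-0.03470693, -0.01226593, -0.02801623]), 'grip_force': 0.0, 'opening': 0.998594745374762}
```

View pics/scene0.png

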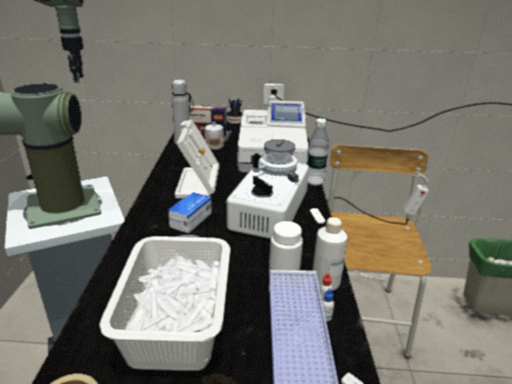

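View pics/side0.png

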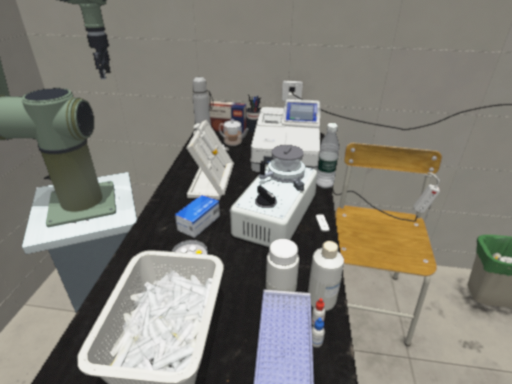

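The scene shows the mill with its timer knob near the camera (scene 262,187; side 266,195) and the collar with its grey lid beyond (scene 279,150; side 287,155). The carton, dish and an open white case stand on the robot's side of the mill.

```bash
cat > h.py <<'E'
from plant import manip
import cv2,numpy as np
from scipy.spatial.transform import Rotation as R
def cam(n,obs=None):
    m=manip.camera_model(n);K=np.array([[m['fx'],0,m['cx']],[0,m['fy'],m['cy']],[0,0,1]])
    if n=="wrist":
        T=np.eye(4);T[:3,:3]=R.from_quat(obs['tcp_rot']).as_matrix();T[:3,3]=obs['ee_pos'];T=T@m['mount'];return K,T[:3,:3],T[:3,3]
    return K,R.from_quat(m['attitude']).as_matrix(),np.array(m['xyz'])
def plane(c,u,v,z):
    K,Rm,p=c;d=Rm@np.linalg.solve(K,[u,v,1]);return p+d*(z-p[2])/d[2]
def proj(c,P):
    K,Rm,p=c;q=K@(Rm.T@(np.asarray(P)-p));return q[:2]/q[2]
E
python3 - <<'E'
from h import *
for n,px in(("scene",[(262,184),(279,146),(190,222)]),("side",[(266,190),(287,151),(197,205)])):
    c=cam(n)
    for (u,v),z in zip(px,(.143,.187,.056)):print(n,plane(c,u,v,z).round(3))
m=manip.observe();print(R.from_quat(m['tcp_rot']).as_matrix().round(3))
a=cv2.imread("pics/scene0.png")[120:250,160:340];b=cv2.imread("pics/side0.png")[130:260,170:350]
cv2.imwrite("pics/crop0.png",cv2.resize(np.vstack([a,b])if 0 else np.hstack([a,b]),None,fx=2.2,fy=2.2*1.5,interpolation=cv2.INTER_CUBIC))
E
```

```text
scene [ 0.473 -0.361  0.143]
scene [ 0.587 -0.246  0.187]
scene [ 0.288 -0.326  0.056]
side [ 0.486 -0.339  0.143]
side [ 0.596 -0.23   0.187]
side [ 0.322 -0.218  0.056]
[[-0.97   0.241 -0.001]
 [ 0.241  0.97  -0.002]
 [ 0.    -0.002 -1.   ]]
```

View pics/crop0.png

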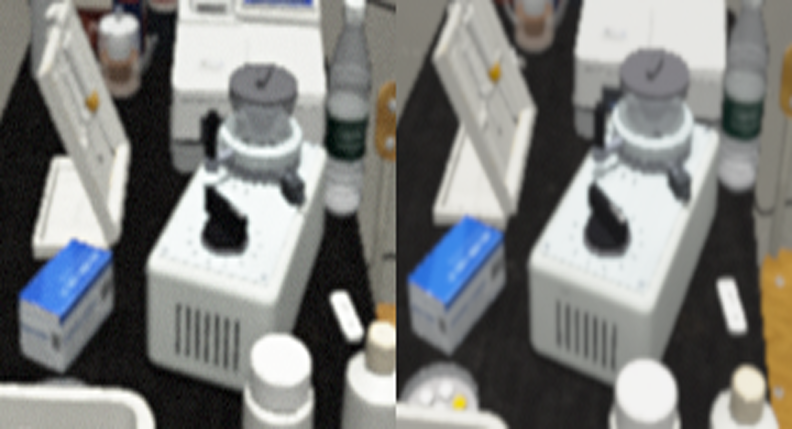

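```bash
r='-.0281 -.0363 -.005 0 0 0;'; python3 nudge.py '-.0281 -.0363 -.005 0 0 0;-.0281 -.0363 -.005 0 0 0;-.0281 -.0363 -.005 0 0 0;-.0281 -.0363 -.005 0 0 0;-.0281 -.0363 -.005 0 0 0;-.0281 -.0363 -.005 0 0 0;-.0281 -.0363 -.005 0 0 0;-.0281 -.0363 -.005 0 0 0;-.0281 -.0363 -.005 0 0 0;-.0281 -.0363 -.005 0 0 0;-.0281 -.0363 -.005 0 0 0;-.0281 -.0363 -.005 0 0 0;-.0281 -.0363 -.005 0 0 0;-.0281 -.0363 -.005 0 0 0;-.0281 -.0363 -.005 0 0 0;-.0281 -.0363 -.005 0 0 0;-.0281 -.0363 -.005 0 0 0;-.0281 -.0363 -.005 0 0 0;-.0281 -.0363 -.005 0 0 0;-.0281 -.0363 -.005 0 0 0'
python3 - <<'E'
from h import *
manip.grab_frame("scene");manip.grab_frame("scene")
o=manip.observe();im=manip.grab_frame("wrist");cv2.imwrite("pics/w1.png",im[:,:,::-1]);np.save("w1.npy",np.r_[o['ee_pos'],o['tcp_rot']])
print(o['clock'],o['ee_pos'],o['joint_pos'].round(3),R.from_quat(o['tcp_rot']).as_matrix().round(3))
E
```

```text
clock: 2.1
ee_pos: [0.5091, -0.2839, 0.3307]
tcp_rot: [0.122, 0.993, 0.0, -0.0]
wrist_force: [0.4, 0.2, -0.1]
opening: 1.003
grip_force: 0.0
2.2 [ 0.50974119 -0.28712337  0.32939589] [-6.600e-01  1.720e-01  1.382e+00 -1.000e-03  1.588e+00 -1.982e+00] [[-0.969  0.246 -0.001]
 [ 0.246  0.969 -0.001]
 [ 0.001 -0.001 -1.   ]]
```

View pics/w1.png

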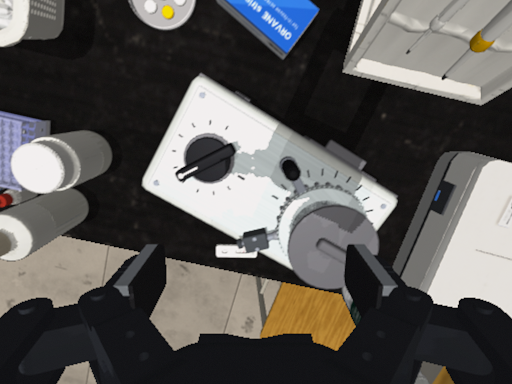

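The wrist view shows the timer knob about (209,160) with the bar running from about (178,177) to (235,146), the white line on its left half. The collar post is at (289,168) and the lid at about (334,247), with the click marks round the ring.

```bash
python3 - <<'E'
from h import *
im=cv2.imread("pics/w1.png");s=np.load("w1.npy");c=cam("wrist",dict(ee_pos=s[:3],tcp_rot=s[3:]))
g=im.max(2)
m=(g<60).astype(np.uint8)
n,l,st,ce=cv2.connectedComponentsWithStats(m)
for i in range(1,n):
    x,y,w,h,a=st[i]
    if 150<x<400 and 100<y<250 and a>12 and a<4000:print(st[i],ce[i].round(1),plane(c,*ce[i],.13).round(4))
cv2.imwrite("pics/w1c.png",cv2.resize(im[100:300,150:410],None,fx=3,fy=3,interpolation=cv2.INTER_CUBIC))
E
```

```text
[ 176  137   59   45 1663] [208.  158.9] [ 0.4821 -0.3352  0.13  ]
[282 160  18  21 272] [290.5 169.7] [ 0.5173 -0.2466  0.13  ]
[244 228  21  10 106] [254.  232.5] [ 0.5827 -0.3066  0.13  ]
```

View pics/w1c.png

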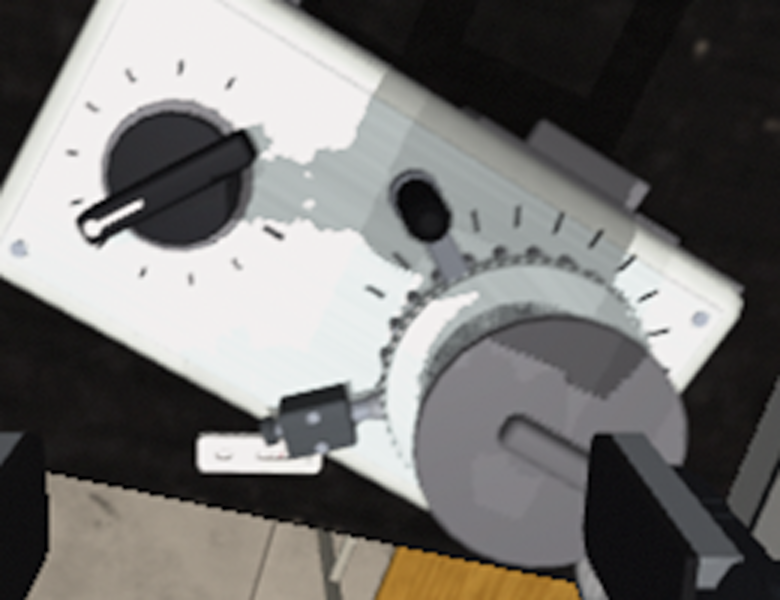

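```bash
cat > m1.py <<'E'
from h import *
from scipy.optimize import least_squares
s=np.load("w1.npy");c=cam("wrist",dict(ee_pos=s[:3],tcp_rot=s[3:]))
f=lambda L,z:np.array([plane(c,150+(u+.5)/3-.5,100+(v+.5)/3-.5,z)[:2] for u,v in L])
def circ(P):
    r=least_squares(lambda q:np.hypot(P[:,0]-q[0],P[:,1]-q[1])-q[2],[*P.mean(0),.05]);return r.x,np.abs(r.fun).max()
T,e1=circ(f([(230,83),(181,67),(130,75),(92,106),(71,152),(76,202),(142,272),(191,278),(237,264)],.108))
C,e2=circ(f([(375,292),(401,262),(476,219),(518,215),(559,222),(597,238),(628,263),(649,296),(658,332)],.108))
print("timer",T,e1,"collar",C,e2)
d=C[:2]-T[:2];print("dist",np.hypot(*d)); ay=np.arctan2(d[1],d[0]);print("mill y deg",np.degrees(ay))
B=f([(92,229),(247,148)],.144);print("bar",B,np.hypot(*(B[1]-B[0])),B.mean(0))
b=B[0]-B[1];print("timer deg cw",(np.degrees(ay-np.arctan2(b[1],b[0])))%360)
P=f([(427,215)],.182)[0];p=P-C[:2];print("post",P,np.hypot(*p),"click",(np.degrees(np.arctan2(p[1],p[0])-(ay-np.pi/2))-75)/15)
L=f([(552,442)],.18);print("lid",L)
a=np.degrees(np.arctan2(*(f([(375,292),(401,262),(476,219),(518,215),(559,222),(597,238),(628,263),(649,296),(658,332)],.108)-C[:2]).T[::-1])-(ay-np.pi/2));print(((a-75)/15).round(2))
E
python3 m1.py
```

```text
timer [ 0.48424385 -0.33840311  0.04320713] 0.0003169229367934248 collar [ 0.59694805 -0.22457953  0.06548563] 0.00041623977149878033
dist 0.1601812827325246
mill y deg 45.28312378655718
bar [[ 0.49117255 -0.36786964]
 [ 0.47637598 -0.30419494]] 0.06537128392680276 [ 0.48377426 -0.33603229]
timer deg cw 122.2010512449512
post [ 0.50780483 -0.24897434] 0.09242088611147788 click -12.998556684829744
lid [[ 0.59884865 -0.2233434 ]]
[-10.95 -11.93 -14.01   8.98   7.97   6.94   5.93   4.9    3.92]
```

Geometry fits: axis distance 160.2 mm (given 160), post radius 92 mm (90), and the collar is at click 11.0. The timer is about 122° from zero. Next I turn the wrist to grip the timer bar.

```bash
python3 nudge.py '0 0 0 0 0 .15;0 0 0 0 0 .15;0 0 0 0 0 .15;0 0 0 0 0 .15;0 0 0 0 0 .15;0 0 0 0 0 .15;0 0 0 0 0 .15;0 0 0 0 0 .15;0 0 0 0 0 .15;0 0 0 0 0 .15;0 0 0 0 0 .15;0 0 0 0 0 .15;0 0 0 0 0 .15;0 0 0 0 0 .15;0 0 0 0 0 .15;0 0 0 0 0 .15;0 0 0 0 0 .15;0 0 0 0 0 .15;0 0 0 0 0 .15;0 0 0 0 0 .15' >/dev/null; python3 nudge.py '0 0 0 0 0 .15;0 0 0 0 0 .15;0 0 0 0 0 .15;0 0 0 0 0 .15;0 0 0 0 0 .15;0 0 0 0 0 .15;0 0 0 0 0 .15;0 0 0 0 0 .15;0 0 0 0 0 .036;0 0 0 0 0 0'
cat >> h.py <<'E'
def go(x,y,z,yaw=None):
    "world target -> tool-axis shift and rz"
    o=manip.observe();M=R.from_quat(o['tcp_rot']).as_matrix();d=M.T@(np.array([x,y,z])-o['ee_pos'])
    w=np.degrees(np.arctan2(M[1,1],M[0,1]))
    print("t",round(o['clock'],2),"pos",o['ee_pos'].round(4),"yaw",w.round(2),"z",M[:,2].round(3),"d",d.round(4),"rz",None if yaw is None else round(-np.radians((yaw-w+180)%360-180),3),"j",o['joint_pos'].round(2),"F",o['wrist_force'].round(1),"T",o['wrist_torque'].round(2),"op",round(o['opening'],3),"g",round(o['grip_force'],1))
E
python3 -c "
from h import *
go(.4842,-.3384,.19,-166.9)"
```

```text
clock: 5.25
ee_pos: [0.5084, -0.2806, 0.3311]
tcp_rot: [0.785, -0.62, -0.001, -0.0]
wrist_force: [-0.4, -0.3, -0.4]
opening: 0.996
grip_force: 0.0
t 5.25 pos [ 0.5084 -0.2806  0.3311] yaw -166.59 z [-0.001  0.001 -1.   ] d [0.0508 0.0369 0.1411] rz 0.005 j [-0.65  0.16  1.39  0.    1.59  2.25] F [-0.4 -0.3 -0.4] T [ 0.   -0.   -0.01] op 0.996 g 0.0
```

```bash
python3 nudge.py '.0127 .0092 .0353 0 0 0;.0127 .0092 .0353 0 0 0;.0127 .0092 .0353 0 0 0;.0127 .0092 .0353 0 0 .005;0 0 0 0 0 0;0 0 0 0 0 0' .5; python3 -c "
from h import *
go(.4842,-.3384,.125,-166.9)"
```

```text
clock: 5.85
ee_pos: [0.4845, -0.3391, 0.1898]
tcp_rot: [0.783, -0.622, -0.001, -0.0]
wrist_force: [0.1, 0.2, 0.3]
opening: 0.499
grip_force: 0.0
t 5.85 pos [ 0.4845 -0.3391  0.1898] yaw -166.93 z [-0.001  0.002 -1.   ] d [-0.0006  0.0001  0.0648] rz -0.001 j [-0.76  0.28  1.54  0.    1.32  2.16] F [0.1 0.2 0.3] T [0.03 0.05 0.03] op 0.499 g 0.0
```

```bash
python3 nudge.py '0 0 .02 0 0 0;0 0 .02 0 0 0;0 0 .015 0 0 0;0 0 .009 0 0 0;0 0 0 0 0 0;0 0 0 0 0 0' .5;  python3 nudge.py '0 0 0 0 0 0;0 0 0 0 0 0;0 0 0 0 0 0;0 0 0 0 0 0;0 0 0 0 0 0;0 0 0 0 0 0;0 0 0 0 0 0;0 0 0 0 0 0' 0 30; python3 -c "
from h import *
go(.4842,-.3384,.125,-44.7)"
```

```text
clock: 6.45
ee_pos: [0.4855, -0.3404, 0.1271]
tcp_rot: [0.783, -0.622, 0.001, 0.0]
wrist_force: [0.8, -0.5, 0.2]
opening: 0.502
grip_force: 0.0
clock: 7.25
ee_pos: [0.4849, -0.3408, 0.1273]
tcp_rot: [0.783, -0.622, 0.001, 0.0]
wrist_force: [-2.4, 1.2, 4.3]
opening: 0.145
grip_force: 32.0
t 7.25 pos [ 0.4849 -0.3408  0.1273] yaw -166.97 z [ 0.    -0.001 -1.   ] d [-0.0025  0.0002  0.0023] rz -2.134 j [-0.76  0.34  1.59 -0.    1.2   2.16] F [-2.4  1.2  4.3] T [0.03 0.41 0.03] op 0.145 g 32.0
```

```bash
python3 nudge.py '0 0 0 0 0 0;0 0 0 0 0 0;-.0024 0 .001 0 0 0;0 0 0 0 0 0;0 0 0 0 0 0' .3; python3 nudge.py '0 0 0 0 0 0;0 0 0 0 0 0;0 0 0 0 0 0;0 0 0 0 0 0;0 0 0 0 0 0;0 0 0 0 0 0' 0 30; python3 -c "
from h import *
go(.4842,-.3384,.125,-44.7)"; python3 nudge.py '0 0 0 0 0 -.05;0 0 0 0 0 -.1;0 0 0 0 0 -.1;0 0 0 0 0 -.1;0 0 0 0 0 -.1;0 0 0 0 0 -.05;0 0 0 0 0 0';python3 -c "
from h import *
go(.4842,-.3384,.125,-44.7)"
```

```text
clock: 7.75
ee_pos: [0.4842, -0.3375, 0.1247]
tcp_rot: [0.783, -0.622, -0.0, -0.0]
wrist_force: [0.8, -0.0, 0.4]
opening: 0.3
grip_force: 0.0
clock: 8.35
ee_pos: [0.4842, -0.3377, 0.1251]
tcp_rot: [0.783, -0.622, -0.0, 0.0]
wrist_force: [-1.4, 0.8, 0.9]
opening: 0.142
grip_force: 31.6
t 8.35 pos [ 0.4842 -0.3377  0.1251] yaw -166.96 z [-0.  0. -1.] d [0.0007 0.0001 0.0001] rz -2.134 j [-0.76  0.34  1.6  -0.    1.2   2.16] F [-1.4  0.8  0.9] T [ 0.09  0.12 -0.01] op 0.142 g 31.6
clock: 9.05
ee_pos: [0.4832, -0.3382, 0.1251]
tcp_rot: [0.912, -0.409, -0.001, 0.001]
wrist_force: [-4.6, -0.7, 2.3]
opening: 0.14
grip_force: 31.8
t 9.05 pos [ 0.4832 -0.3382  0.1251] yaw -138.31 z [-0.002 -0.    -1.   ] d [ 0.0008 -0.0006  0.0001] rz -1.634 j [-0.76  0.34  1.6  -0.    1.2   1.66] F [-4.6 -0.7  2.3] T [-0.07  0.76  0.07] op 0.14 g 31.8
```

```bash
python3 nudge.py '0 0 0 0 0 -.1;0 0 0 0 0 -.1;0 0 0 0 0 -.1;0 0 0 0 0 -.1;0 0 0 0 0 -.1;0 0 0 0 0 -.1;0 0 0 0 0 -.1;0 0 0 0 0 -.1;0 0 0 0 0 -.1;0 0 0 0 0 -.1;0 0 0 0 0 -.1;0 0 0 0 0 -.1;0 0 0 0 0 -.1;0 0 0 0 0 -.1;0 0 0 0 0 -.1;0 0 0 0 0 0';python3 -c "
from h import *
go(.4842,-.3384,.125,-44.7)"; python3 nudge.py '0 0 0 0 0 -.03;0 0 0 0 0 -.03;0 0 0 0 0 -.02;0 0 0 0 0 0';python3 -c "
from h import *
go(.4842,-.3384,.125,-44.7)"
```

```text
clock: 10.65
ee_pos: [0.4829, -0.3411, 0.1251]
tcp_rot: [0.947, 0.323, -0.002, 0.002]
wrist_force: [-5.4, -7.7, -1.5]
opening: 0.143
grip_force: 31.3
t 10.65 pos [ 0.4829 -0.3411  0.1251] yaw -52.36 z [-0.002 -0.006 -1.   ] d [ 0.0027 -0.0014  0.0001] rz -0.134 j [-0.76  0.34  1.6  -0.01  1.19  0.16] F [-5.4 -7.7 -1.5] T [-1.23  0.88  0.08] op 0.143 g 31.3
clock: 11.05
ee_pos: [0.4831, -0.3413, 0.1251]
tcp_rot: [0.933, 0.359, -0.002, 0.003]
wrist_force: [-4.8, -8.9, -1.5]
opening: 0.139
grip_force: 31.3
t 11.05 pos [ 0.4831 -0.3413  0.1251] yaw -47.86 z [-0.002 -0.006 -1.   ] d [ 0.0028 -0.0014  0.0001] rz -0.055 j [-0.76  0.34  1.6  -0.01  1.19  0.08] F [-4.8 -8.9 -1.5] T [-1.29  0.82 -0.  ] op 0.139 g 31.3
```

```bash
python3 nudge.py '0 0 0 0 0 -.02;0 0 0 0 0 -.02;0 0 0 0 0 -.015;0 0 0 0 0 0';python3 -c "
from h import *
go(.4842,-.3384,.125,-44.7)"; python3 nudge.py '0 0 0 0 0 -.02;0 0 0 0 0 0';python3 -c "
from h import *
go(.4842,-.3384,.125,-44.7)"
```

```text
clock: 11.45
ee_pos: [0.4831, -0.3413, 0.1251]
tcp_rot: [0.923, 0.385, -0.002, 0.003]
wrist_force: [-4.9, -9.2, -1.9]
opening: 0.143
grip_force: 31.3
t 11.45 pos [ 0.4831 -0.3413  0.1251] yaw -44.75 z [-0.002 -0.006 -1.   ] d [ 0.0028 -0.0013  0.0001] rz -0.001 j [-0.76  0.34  1.6  -0.01  1.19  0.03] F [-4.9 -9.2 -1.9] T [-1.3   0.83 -0.2 ] op 0.143 g 31.3
clock: 11.65
ee_pos: [0.4832, -0.3414, 0.1251]
tcp_rot: [0.919, 0.393, -0.002, 0.003]
wrist_force: [-4.7, -7.9, -3.1]
opening: 0.142
grip_force: 33.5
t 11.65 pos [ 0.4832 -0.3414  0.1251] yaw -43.68 z [-0.001 -0.006 -1.   ] d [ 0.0029 -0.0013  0.0001] rz 0.018 j [-0.76  0.34  1.6  -0.01  1.19  0.01] F [-4.7 -7.9 -3.1] T [-1.41  0.82 -0.57] op 0.142 g 33.5
```

```bash
python3 nudge.py '0 0 0 0 0 -.02;0 0 0 0 0 0';python3 -c "
from h import *
go(.4842,-.3384,.125,-44.7)"; python3 nudge.py '0 0 0 0 0 0;0 0 0 0 0 0;0 0 0 0 0 0;0 0 0 0 0 0;0 0 -.01 0 0 0;0 0 -.03 0 0 0;0 0 -.04 0 0 0;0 0 -.04 0 0 0;0 0 -.04 0 0 0;0 0 -.04 0 0 0;0 0 0 0 0 0;0 0 0 0 0 0' .5;python3 - <<'E'
from h import *
go(.4842,-.3384,.125,-44.7)
o=manip.observe();im=manip.grab_frame("wrist");cv2.imwrite("pics/w2.png",im[:,:,::-1]);np.save("w2.npy",np.r_[o['ee_pos'],o['tcp_rot']])
c=cam("wrist",o)
for P in [(.4842,-.3384,.144),(.597,-.2246,.108)]:print(proj(c,P))
E
```

```text
clock: 11.85
ee_pos: [0.4832, -0.3414, 0.1251]
tcp_rot: [0.916, 0.402, -0.002, 0.002]
wrist_force: [-5.7, -8.8, -1.7]
opening: 0.141
grip_force: 39.0
t 11.85 pos [ 0.4832 -0.3414  0.1251] yaw -42.59 z [-0.001 -0.006 -1.   ] d [ 0.0029 -0.0012  0.0001] rz 0.037 j [-0.76  0.34  1.6  -0.01  1.19 -0.01] F [-5.7 -8.8 -1.7] T [-1.37  0.84 -0.87] op 0.141 g 39.0
clock: 13.05
ee_pos: [0.485, -0.3381, 0.3276]
tcp_rot: [0.915, 0.404, 0.001, 0.002]
wrist_force: [-0.7, -0.2, -0.3]
opening: 0.5
grip_force: 0.0
t 13.05 pos [ 0.485  -0.3381  0.3276] yaw -42.32 z [ 0.003 -0.003 -1.   ] d [-0.0008 -0.0013  0.2026] rz 0.041 j [-0.76  0.18  1.37  0.    1.58 -0.02] F [-0.7 -0.2 -0.3] T [0.   0.04 0.01] op 0.5 g 0.0
[254.46026901 175.12158828]
[260.77224064  21.9848898 ]
```

View pics/w2.png

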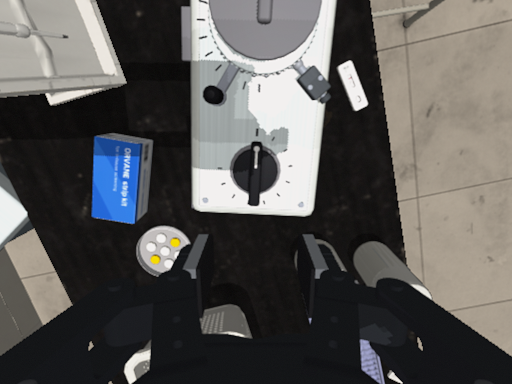

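The timer's pointer end (256,143) points at the longest mark, which matches the stop felt at about 0.87 N m. Next is the collar post, seen at (214,95), still at click 11.

```bash
python3 - <<'E'
from h import *
s=np.load("w2.npy");c=cam("wrist",dict(ee_pos=s[:3],tcp_rot=s[3:]))
im=cv2.imread("pics/w2.png");m=(im.max(2)<60).astype(np.uint8)
n,l,st,ce=cv2.connectedComponentsWithStats(m)
for i in range(1,n):
    x,y,w,h,a=st[i]
    if 195<x<320 and y<215 and a>20:print(st[i],ce[i].round(1))
a,b=plane(c,256,146,.144),plane(c,254,203,.144);d=a-b;print("pointer yaw",np.degrees(np.arctan2(d[1],d[0])),np.hypot(*d[:2]),(a+b)/2)
print("post",plane(c,213.5,95,.182))
s=np.load("w1.npy");c=cam("wrist",dict(ee_pos=s[:3],tcp_rot=s[3:]))
for u,v in((460,152),(415,240),(395,285)):print("analyser",plane(c,u,v,.12).round(3),plane(c,u,v,.2).round(3))
E
python3 nudge.py '0 0 0 0 0 -.15;0 0 0 0 0 -.15;0 0 0 0 0 -.15;0 0 0 0 0 -.15;0 0 0 0 0 -.15;0 0 0 0 0 -.15;0 0 0 0 0 -.15;0 0 0 0 0 -.15;0 0 0 0 0 -.15;0 0 0 0 0 -.15;0 0 0 0 0 -.15;0 0 0 0 0 -.15;0 0 0 0 0 -.15;0 0 0 0 0 -.15;0 0 0 0 0 -.15;0 0 0 0 0 -.15;0 0 0 0 0 -.15;0 0 0 0 0 -.026;0 0 0 0 0 0'
python3 -c "
from h import *
go(.5102,-.2483,.22,105.3)"
```

```text
[297  79  18  21  57] [305.4  89.4]
[203  86  21  18 290] [212.9  94.7]
[ 233  142   44   64 1623] [254.5 172. ]
pointer yaw 45.76211647537884 0.06433915848179136 [ 0.4845169  -0.33889467  0.144     ]
post [ 0.51219588 -0.25222383  0.182     ]
analyser [ 0.547 -0.051  0.12 ] [ 0.523 -0.101  0.2  ]
analyser [ 0.647 -0.113  0.12 ] [ 0.6   -0.149  0.2  ]
analyser [ 0.705 -0.146  0.12 ] [ 0.646 -0.174  0.2  ]
clock: 15.0
ee_pos: [0.4838, -0.3372, 0.3234]
tcp_rot: [-0.132, 0.991, 0.001, -0.001]
wrist_force: [-1.1, -0.0, -0.7]
opening: 0.503
grip_force: 0.0
t 15.0 pos [ 0.4838 -0.3372  0.3234] yaw 105.12 z [-0.002  0.002 -1.   ] d [-0.0489  0.0787  0.1035] rz -0.003 j [-0.76  0.19  1.38  0.    1.58 -2.59] F [-1.1 -0.  -0.7] T [ 0.01  0.   -0.06] op 0.503 g 0.0
```

```bash
python3 - <<'E'
from h import *
s=np.load("w1.npy");c=cam("wrist",dict(ee_pos=s[:3],tcp_rot=s[3:]));S=cam("scene");D=cam("side")
for u,v in((452,155),(478,155),(388,272),(405,262)):
  for z in(.06,.09,.12,.15,.18,.21):
    P=plane(c,u,v,z);print((u,v),P.round(3),proj(S,P).round(0),proj(D,P).round(0))
a=cv2.imread("pics/scene0.png")[90:200,225:335];b=cv2.imread("pics/w1.png")[140:320,352:512]
cv2.imwrite("pics/an.png",np.hstack([cv2.resize(a,(440,440),interpolation=2),cv2.resize(b,(356,440))[:,:350]]))
E
```

```text
(452, 155) [ 0.567 -0.023  0.06 ] [239. 159.] [252. 160.]
(452, 155) [ 0.558 -0.041  0.09 ] [239. 153.] [252. 155.]
(452, 155) [ 0.549 -0.059  0.12 ] [239. 147.] [251. 150.]
(452, 155) [ 0.54  -0.077  0.15 ] [239. 141.] [250. 144.]
(452, 155) [ 0.531 -0.095  0.18 ] [239. 134.] [250. 138.]
(452, 155) [ 0.522 -0.113  0.21 ] [239. 127.] [249. 132.]
(478, 155) [0.576 0.011 0.06 ] [238. 155.] [251. 155.]
(478, 155) [ 0.566 -0.009  0.09 ] [238. 150.] [251. 151.]
(478, 155) [ 0.556 -0.029  0.12 ] [237. 144.] [250. 146.]
(478, 155) [ 0.547 -0.05   0.15 ] [237. 138.] [249. 140.]
(478, 155) [ 0.537 -0.07   0.18 ] [237. 131.] [249. 135.]
(478, 155) [ 0.527 -0.091  0.21 ] [237. 124.] [248. 129.]
(388, 272) [ 0.725 -0.131  0.06 ] [296. 163.] [306. 166.]
(388, 272) [ 0.705 -0.141  0.09 ] [293. 157.] [303. 161.]
(388, 272) [ 0.684 -0.151  0.12 ] [290. 151.] [300. 155.]
(388, 272) [ 0.664 -0.161  0.15 ] [286. 144.] [296. 149.]
(388, 272) [ 0.643 -0.171  0.18 ] [283. 137.] [292. 143.]
(388, 272) [ 0.622 -0.181  0.21 ] [279. 129.] [288. 136.]
(405, 262) [ 0.715 -0.104  0.06 ] [289. 161.] [300. 163.]
(405, 262) [ 0.695 -0.116  0.09 ] [286. 155.] [297. 158.]
(405, 262) [ 0.675 -0.128  0.12 ] [283. 149.] [294. 152.]
(405, 262) [ 0.655 -0.14   0.15 ] [280. 142.] [291. 147.]
(405, 262) [ 0.635 -0.152  0.18 ] [277. 135.] [287. 140.]
(405, 262) [ 0.616 -0.164  0.21 ] [274. 128.] [284. 134.]
```

View pics/an.png

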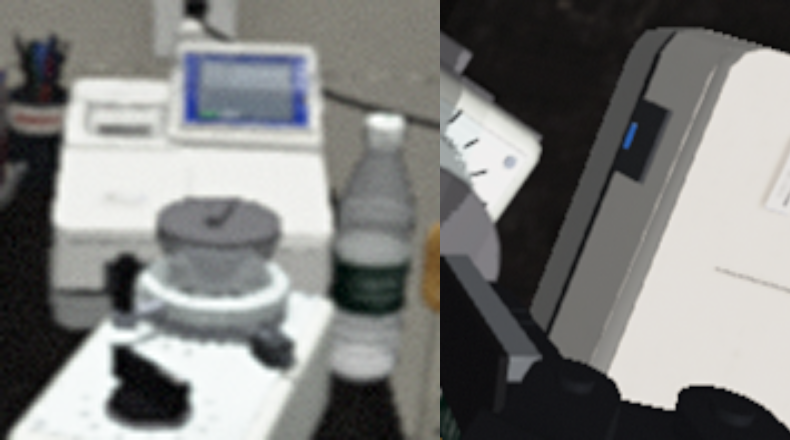

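The analyser's front top edge lies at scene (239,146) and wrist (478,160). That puts it about 0.11 m high, below the tool's working height. The bottle to the right of it needs a position check.

```bash
python3 - <<'E'
from h import *
S=cam("scene");D=cam("side")
for c,px in((S,(318,182)),(D,(326,186))):print(plane(c,*px,0).round(3))
for z in(.18,.2,.22,.24):print(z,proj(S,[*plane(S,318,180,0)[:2],z]))
E
python3 nudge.py '-.0163 .0262 .0345 0 0 0;-.0163 .0262 .0345 0 0 0;-.0163 .0262 .0345 0 0 0;0 0 0 0 0 0;0 0 0 0 0 0'
python3 - <<'E'
from h import *
o=manip.observe();im=manip.grab_frame("wrist");cv2.imwrite("pics/w3.png",im[:,:,::-1]);c=cam("wrist",o)
print(proj(c,[.5102,-.2483,.182]),proj(c,o['ee_pos']))
go(.5102,-.2483,.147,105.3)
E
```

```text
[ 0.788 -0.181  0.   ]
[ 0.778 -0.185  0.   ]
0.18 [323.64155629 129.87432165]
0.2 [324.31492701 123.89136901]
0.22 [324.99836954 117.81892758]
0.24 [325.69211154 111.65497448]
clock: 15.5
ee_pos: [0.5102, -0.2481, 0.2201]
tcp_rot: [-0.133, 0.991, 0.001, -0.001]
wrist_force: [0.5, -0.1, -0.1]
opening: 0.498
grip_force: 0.0
[253.6944924  222.04569672] [253.9546121  248.47738707]
t 15.55 pos [ 0.511  -0.2495  0.2219] yaw 105.2 z [ 0.    -0.001 -1.   ] d [0.0005 0.0014 0.0749] rz -0.002 j [-0.61  0.2   1.57 -0.    1.37 -2.44] F [ 0.6 -0.9  1.3] T [ 0.01 -0.05  0.02] op 0.503 g 0.0
```

View pics/w3.png

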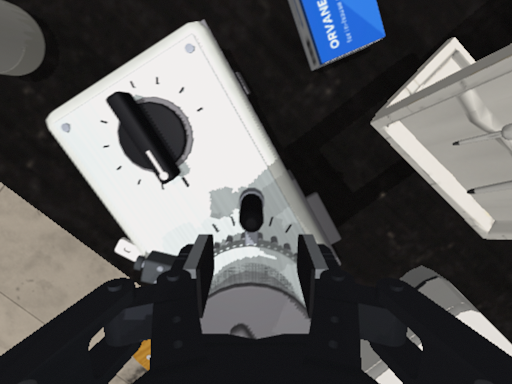

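The post's top appears at about (252,221), where it was predicted (254,222), and it is centred between the fingers. I go down and grip it.

```bash
python3 nudge.py '0 0 .025 0 0 0;0 0 .025 0 0 0;0 0 .015 0 0 0;0 0 .008 0 0 0;0 0 0 0 0 0;0 0 0 0 0 0' .5; python3 -c "
from h import *
go(.5102,-.2483,.147,105.3)"; python3 nudge.py '0 0 0 0 0 0;0 0 0 0 0 0;0 0 0 0 0 0;0 0 0 0 0 0;0 0 0 0 0 0;0 0 0 0 0 0;0 0 0 0 0 0' 0 25; python3 -c "
from h import *
go(.5102,-.2483,.147,105.3)"
```

```text
clock: 16.15
ee_pos: [0.5115, -0.2499, 0.1498]
tcp_rot: [-0.132, 0.991, -0.001, 0.001]
wrist_force: [1.1, 0.1, -0.9]
opening: 0.5
grip_force: 0.0
t 16.15 pos [ 0.5115 -0.2499  0.1498] yaw 105.22 z [ 0.002 -0.001 -1.   ] d [0.0009 0.0019 0.0028] rz -0.001 j [-0.61  0.27  1.64 -0.    1.23 -2.44] F [ 1.1  0.1 -0.9] T [ 0.04 -0.04  0.06] op 0.5 g 0.0
clock: 16.85
ee_pos: [0.5116, -0.2499, 0.1499]
tcp_rot: [-0.133, 0.991, -0.001, 0.001]
wrist_force: [0.2, -0.7, 6.7]
opening: 0.184
grip_force: 26.1
t 16.85 pos [ 0.5116 -0.2499  0.1499] yaw 105.25 z [ 0.002 -0.002 -1.   ] d [0.0009 0.0019 0.0029] rz -0.001 j [-0.61  0.27  1.64 -0.    1.23 -2.44] F [ 0.2 -0.7  6.7] T [-0.18  0.03  0.05] op 0.184 g 26.1
```

```bash
cat >> h.py <<'E'
def col():
    o=manip.observe();p=o['ee_pos'][:2]-[.597,-.2246];th=np.degrees(np.arctan2(p[1],p[0]))%360
    M=R.from_quat(o['tcp_rot']).as_matrix();F=M.T@o['wrist_force']
    print("t",round(o['clock'],2),"r",np.hypot(*p).round(4),"click",round((th-30.3)/15,2),"z",o['ee_pos'][2].round(4),"yaw-th",round((np.degrees(np.arctan2(M[1,1],M[0,1]))-th+180)%360-180,2),"Ftool",F.round(1),"op",round(o['opening'],3),"g",round(o['grip_force'],1))
E
python3 nudge.py '-.0002 .0063 0 0 0 .07;-.0009 .0126 0 0 0 .14;-.0009 .0126 0 0 0 .14;-.0009 .0126 0 0 0 .14;-.0009 .0126 0 0 0 .14;-.0009 .0126 0 0 0 .14;-.0002 .0063 0 0 0 .07;0 0 0 0 0 0' >/dev/null; python3 -c "
from h import *
col()"
```

```text
t 17.65 r 0.087 click 7.79 z 0.1499 yaw-th -90.09 Ftool [-3.1 -2.7 -4.5] op 0.186 g 26.2
```

```bash
python3 nudge.py '-.0002 .0063 0 0 0 .07;-.0009 .0126 0 0 0 .14;-.0009 .0126 0 0 0 .14;-.0009 .0126 0 0 0 .14;-.0009 .0126 0 0 0 .14;-.0009 .0126 0 0 0 .14;-.0002 .0063 0 0 0 .07;0 0 0 0 0 0' >/dev/null; python3 -c "
from h import *
col()";  python3 nudge.py '-.0002 .0063 0 0 0 .07;-.0009 .0126 0 0 0 .14;-.0009 .0126 0 0 0 .14;-.0009 .0126 0 0 0 .14;-.0009 .0126 0 0 0 .14;-.0009 .0126 0 0 0 .14;-.0002 .0063 0 0 0 .07;0 0 0 0 0 0' >/dev/null; python3 -c "
from h import *
col()"
```

```text
t 18.45 r 0.0868 click 4.5 z 0.1499 yaw-th -88.85 Ftool [-5.5 -1.2 -5.2] op 0.191 g 26.3
t 19.25 r 0.0884 click 1.24 z 0.1499 yaw-th -88.14 Ftool [-3.9  0.2 -7.4] op 0.188 g 26.4
```

Next, small steps towards the stop.

```bash
python3 nudge.py '0 .0063 0 0 0 .07;0 .0063 0 0 0 .07;0 .0045 0 0 0 .05;0 0 0 0 0 0' >/dev/null; python3 -c "
from h import *
col()";  python3 nudge.py '0 .003 0 0 0 .035;0 .003 0 0 0 .035;0 0 0 0 0 0' >/dev/null; python3 -c "
from h import *
col()"; python3 nudge.py '0 .003 0 0 0 .035;0 0 0 0 0 0' >/dev/null; python3 -c "
from h import *
col()"
```

```text
t 19.65 r 0.089 click 0.57 z 0.1499 yaw-th -88.88 Ftool [-6.8 -0.4 -8.8] op 0.187 g 26.3
t 19.95 r 0.0892 click 0.3 z 0.1498 yaw-th -88.89 Ftool [-5.9  0.2 -8. ] op 0.188 g 26.2
t 20.15 r 0.0893 click 0.17 z 0.1499 yaw-th -88.85 Ftool [-4.8  1.2 -9. ] op 0.189 g 26.2
```

```bash
for i in 1 ; do python3 nudge.py '0 .003 0 0 0 .035;0 0 0 0 0 0' >/dev/null; python3 -c "
from h import *
col()"; python3 nudge.py '0 .003 0 0 0 .035;0 0 0 0 0 0' >/dev/null; python3 -c "
from h import *
col()"; python3 nudge.py '0 .003 0 0 0 0;0 0 0 0 0 0' >/dev/null; python3 -c "
from h import *
col()"; done
```

```text
t 20.35 r 0.0894 click 0.03 z 0.1498 yaw-th -88.81 Ftool [-5.9  2.3 -7.2] op 0.189 g 26.2
t 20.55 r 0.0895 click -0.11 z 0.1499 yaw-th -88.77 Ftool [-6.2  3.  -7.9] op 0.183 g 26.2
t 20.75 r 0.0895 click -0.16 z 0.1498 yaw-th -87.99 Ftool [-5.7 -2.3 -9.3] op 0.19 g 26.6
```

```bash
python3 nudge.py '0 .002 0 0 0 0;0 0 0 0 0 0' >/dev/null; python3 -c "
from h import *
col()"; python3 nudge.py '0 .002 0 0 0 0;0 0 0 0 0 0' >/dev/null; python3 -c "
from h import *
col()"
```

```text
t 20.95 r 0.0896 click -0.16 z 0.1498 yaw-th -87.92 Ftool [ -7.1  -7.5 -11. ] op 0.187 g 26.9
t 21.15 r 0.0897 click -0.16 z 0.1497 yaw-th -87.81 Ftool [ -8.5 -10.2 -13.1] op 0.192 g 27.4
```

The collar is hard on the stop: its position is fixed while the force climbs to 10 N. Next I open it by seven clicks.

```bash
python3 nudge.py '0 -.004 0 0 0 0;-.0002 -.0063 0 0 0 -.07;-.0009 -.0126 0 0 0 -.14;-.0009 -.0126 0 0 0 -.14;-.0009 -.0126 0 0 0 -.14;-.0009 -.0126 0 0 0 -.14;-.0002 -.0063 0 0 0 -.07;0 0 0 0 0 0' >/dev/null; python3 -c "
from h import *
col()";python3 nudge.py '-.0002 -.0063 0 0 0 -.07;-.0009 -.0126 0 0 0 -.14;-.0009 -.0126 0 0 0 -.14;-.0009 -.0126 0 0 0 -.14;-.0009 -.0126 0 0 0 -.14;-.0002 -.0063 0 0 0 -.07;0 0 0 0 0 0' >/dev/null; python3 -c "
from h import *
col()"
```

```text
t 21.95 r 0.0877 click 2.56 z 0.1498 yaw-th -88.52 Ftool [-3.9 -1.3 -7.3] op 0.188 g 26.5
t 22.65 r 0.0867 click 5.26 z 0.1498 yaw-th -88.94 Ftool [ 0.1  0.9 -5.5] op 0.185 g 26.5
```

```bash
python3 nudge.py '-.0002 -.0063 0 0 0 -.07;-.0009 -.0126 0 0 0 -.14;-.0009 -.0126 0 0 0 -.14;-.0002 -.0063 0 0 0 -.07;0 0 0 0 0 0;0 0 0 0 0 0' >/dev/null; python3 - <<'E'
from h import *
col()
o=manip.observe();im=manip.grab_frame("wrist");cv2.imwrite("pics/w4.png",im[:,:,::-1])
E
```

```text
t 23.25 r 0.0869 click 6.95 z 0.1498 yaw-th -90.27 Ftool [ 1.4 -3.1 -8.8] op 0.187 g 26.7
```

```bash
python3 nudge.py '0 0 0 0 0 0;0 0 0 0 0 0;0 0 0 0 0 0;0 0 0 0 0 0;0 0 -.01 0 0 0;0 0 -.03 0 0 0;0 0 -.04 0 0 0;.02 0 -.04 0 0 0;.02 0 -.04 0 0 0;.02 0 -.02 0 0 0;0 0 0 0 0 0;0 0 0 0 0 0' .5; python3 - <<'E'
from h import *
go(.5,-.2,.3)
o=manip.observe();im=manip.grab_frame("wrist");cv2.imwrite("pics/w5.png",im[:,:,::-1]);np.save("w5.npy",np.r_[o['ee_pos'],o['tcp_rot']])
c=cam("wrist",o)
for k in(6,7,8):
    a=np.radians(30.3+15*k);print(k,proj(c,[.597+.09*np.cos(a),-.2246+.09*np.sin(a),.182]).round(1))
E
```

```text
clock: 24.5
ee_pos: [0.4949, -0.1191, 0.3294]
tcp_rot: [0.389, 0.921, -0.0, 0.001]
wrist_force: [-1.3, -0.2, -0.4]
opening: 0.5
grip_force: 0.0
t 24.5 pos [ 0.4949 -0.1191  0.3294] yaw 44.27 z [ 0.002 -0.001 -1.   ] d [-0.0614 -0.0528  0.0295] rz None j [-0.41  0.    1.56 -0.    1.57 -1.18] F [-1.3 -0.2 -0.4] T [-0.   -0.   -0.04] op 0.5 g 0.0
6 [275.  237.6]
7 [252.6 235.2]
8 [230.4 238.3]
```

View pics/w5.png

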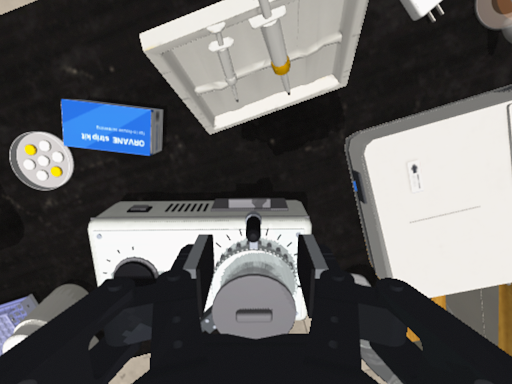

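The post's top is at about (253,237), against a prediction of (252.6,235) for click 7 and 22 px away for clicks 6 and 8. The bystanders in view stand clear, so I hand in.

```bash
python3 -c "
from plant import manip
print(manip.hand_in())"
```

```text
the job is handed in; nothing more can be done
None
```

I turned the timer back to its zero stop, then took the collar clockwise to its stop and opened it seven clicks. The last picture shows the handle at click 7 with the gripper clear, and the job was handed in at about 24.6 s of the 67 s allowed; no verdict was returned.

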